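Unplug the test kiln's port and hold the pyrometer stem centred in it

TASK

The small test kiln is cold and its controller needs checking against the hand pyrometer. Draw the clay plug up out of the port in the lid and hang it by its flange in the forked rest on the side of the lid, let go of it, then take the pyrometer out of its holster by the handle and lower its brittle stem upright through the open port, never touching the kiln with it, until the tip is at about mid-height of the chamber. Finish while still holding the pyrometer there, steady, upright and centred in the port with a gap all round, and leave the jar, the clay morel and the tape roll where they stand.

Things in the scene. Friction and masses are not known exactly. Their poses are not given: they have to be found in the camera images.
- kiln: Small round test kiln, firebrick in a steel jacket, 170 mm across, lid top at 142 mm height; fixed. Origin: centre of its foot on the table, on the axis of chamber and port; z up. Plug rest at its -x side, grey control box below that (to 131 mm from the axis, top 80 mm high); lid handle at -y (to 119 mm, 127 mm high), hinge at +y. Chamber: 102 mm wide, from 36 to 112 mm above the table.
- port (a point): Centre of the port's mouth, 146 mm above the table: a vertical round bore 22 mm in diameter through the middle of the lid, 34 mm long, its mouth in a white collar 38 mm across and 4 mm proud of the lid. The middle of the chamber is 72 mm straight below this point. Closed at first by the plug.
- notch (a point): Seat in the plug rest, a dark steel fork: slot 22 mm wide in a strip 46 wide and 4 thick. On the slot's centre line, at the strip's top face, 140 mm high, 114 mm from the kiln's axis: a parked plug's origin belongs here. Axes as the kiln's; the slot runs along x from its closed end 14 mm inward to the tine tips 22 mm out (-x), which turn up 5 mm: enter from above. 56 mm free below.
- plug: Fireclay plug, about 50 g, loose in the port, flange resting on the collar. Origin: centre of the flange's underside; z up along its axis. Flange 36 mm across, 6 thick; above it a knob to grip, 24 mm in diameter, 28 tall (6 to 34 mm above the origin); below the origin a shank 17 mm in diameter, tapering over its lower 18 mm to 11 mm at its end, 30 mm below the origin.
- holster: Holster of the pyrometer: an upright aluminium tube 20 mm across, 12 mm inside, on a dark round foot 76 mm across, rim 123 mm above the table; fixed. Origin: centre of the foot on the table, z up. It stands at the front or farther back; the jar is at the other place.
- pyrometer: Hand pyrometer, about 110 g, upright in the holster, its ferrule on the tube's rim. Origin: tip of the stem; z up along the stem to the handle. White ceramic stem 7 mm in diameter, 105 mm long; steel ferrule 18 mm across from 105 to 115 mm above the tip; grey handle from 115 to 177 mm, 28 mm along x and 24 mm along y (display on its -x face): grip across the 24 mm.
- stem_tip (a point): The tip of the pyrometer's stem.
- stem_mid (a point): Point on the stem's axis 72 mm above its tip: in the port's mouth when the tip is in the middle of the chamber.
- jar: Bystander: small stoneware jar, 61 mm wide, 66 mm tall, dark foot and cream shoulder. Origin: centre of its underside.
- morel: Bystander: brown glazed clay morel, 36 mm wide and tall, of the three here the one nearest the robot. Origin: centre of its underside.
- tape: Bystander: roll of brown paper tape, 60 mm across, 24 mm tall, lying flat. Origin: centre of its underside.
Not all that is in view belongs to the job. There is more than one size of the pyrometer; the one meant has the size given above.

How it is judged:
On the way, in this order (a step that is already met when the one before it is completed fails the run):
1. the plug hangs in the fork of the plug rest, let go of (x of plug in the frame of notch between -0.01 and 0.01 m and y of plug in the frame of notch between -0.006 and 0.006 m and z of plug in the frame of notch between -0.004 and 0.004 m and angle between plug's own z axis and vertical below 0.1 rad and contact force between plug and the arm below 0.1 N and contact force between plug and the fingers below 0.1 N and linear speed of plug below 0.02 m/s), for 0.2 s.
2. the pyrometer, in the fingers, has the tip of its stem above the open port (horizontal distance between stem_tip and port below 0.02 m and z of stem_tip in the frame of port above 0 m and contact force between pyrometer and the fingers above 1 N).
At the end, for the whole second after the job is handed in: Fingers hold the pyrometer still, clear of kiln and holster: tilt under 0.08 rad, tip 52 to 92 mm below the port's mouth, off the axis at most 5 mm there and 6 mm at the tip. The plug hangs free in the fork (10 mm along, 6 across, 4 in height). Bystanders within 30 mm of their places (z of stem_tip in the frame of port between -0.092 and -0.052 m and horizontal distance between stem_tip and port below 0.006 m and horizontal distance between stem_mid and port below 0.005 m and angle between pyrometer's own z axis and vertical below 0.08 rad and linear speed of pyrometer below 0.02 m/s and contact force between pyrometer and the fingers above 1 N and contact force between pyrometer and kiln below 0.1 N and contact force between pyrometer and holster below 0.1 N and x of plug in the frame of notch between -0.01 and 0.01 m and y of plug in the frame of notch between -0.006 and 0.006 m and z of plug in the frame of notch between -0.004 and 0.004 m and angle between plug's own z axis and vertical below 0.1 rad and contact force between plug and the arm below 0.1 N and contact force between plug and the fingers below 0.1 N and distance of each of jar, morel, tape from where it was at the start of the episode below 0.03 m); the arm keeps its last pose, push and grip.
It fails at once if the pyrometer touches the kiln (0.3 N or more) (contact force between pyrometer and kiln above 0.3 N).
It fails at once if the jar, the morel or the tape roll is moved by more than 30 mm (distance of any of jar, morel, tape from where it was at the start of the episode above 0.03 m).
It also fails if it takes over 58 s, if anything falls off the work surface, if the arm or the gripper's body presses on something with over 40 N, if the wrist force passes 120 N, or if a joint passes its speed limit or range.

ROBOT

A 7-joint arm with a two-finger parallel gripper is mounted at the origin on a cart in front of the work surface, level with it; the furniture and walls round the work are solid. World frame = base frame: x ahead of the robot, y to its left, z up, the work surface at z = 0. Lengths are in m, angles in rad, forces in N, time in s.
With the tool pointing down it reaches from about 0.425 to 0.925 m from the base axis. Payload 6.8 kg.
Tool frame: the origin (TCP) lies at the very end of the fingers, on their centre line; the grasp point (between the pads) lies 19 mm behind it; z points along the fingers, y is the line along which they close (so a half turn about z gives the same grasp; the last joint's range is limited). The gripper opens to 85 mm and grips with 20 to 120 N. Pads are 22 mm wide; open, the fingers measure 114 mm over their backs; the gripper's body (76 mm by 85 mm) begins 54 mm behind the grasp point. The pads swing forward as they close: fully open they stand 13 mm farther back than shut.
Start: joints at [1.133, 0.477, 0.022, 1.555, -0.011, 1.109, -0.083], TCP at [0.219, -0.639, 0.231] pointing down, gripper open.
Joint ranges: [-2.96, 2.96], [-0.34, 2.1], [-1.41, 1.46], [0.24, 2.44], [-1.37, 4.51], [0.17, 1.92], [-2.96, 2.96]. Speed limits (rad/s): [2.39, 2.39, 3.14, 3.14, 3.14, 3.14, 3.14].

INTERFACE

Orientations are given as a unit quaternion [w, x, y, z].
In Python, from station import get_obs, read_camera, hand_in gives the robot as it stands.
- The arm moves only by the tool arm_command, never from a script. Its argument "commands" is one flat list of numbers, 7 for each row, row after row: the shift along the tool's x, y, z in m, then the turn, a rotation vector about the tool's x, y, z in degrees, then the opening, from 0 (shut) to 1 (fully open). In form: [tx, ty, tz, rx, ry, rz, fingers, tx, ty, tz, rx, ry, rz, fingers, ...]. A call has 1 to 8 rows; each row is the pose to reach, as a shift and turn from the pose commanded when the call began, along the tool's axes at that moment; what a row does not reach only later rows make up. A row lasts 1/10 s, in which the tool goes at most 50 mm and 8.59 degrees, less where a joint would pass 70% of its speed; a pose out of reach is approached as far as the arm can. A call with a gripper value outside its range is refused whole. The fingers move at their own pace and stop on an object; "force" is the grip in N (left out, the last holds). Time passes only in rows, so rows that repeat a pose let the fingers close. It gives the time, the measured TCP pose, the force, the opening and the grip force at its end, in the units of the state.
- get_obs(): the state, without advancing time (a new reading comes with each control period).
- read_camera(name): name is "scene" or "top" or "wrist"; returns a dict with "img" (480x640x3 uint8, red, green, blue), "camera_matrix" (3x3 intrinsics, pixels), "pose" (4x4, takes a point from camera to world coordinates). Camera axes: x right, y down, z forward; pixel columns grow to the right and rows downward; lengths in m; the calibration is good to about 2 mm. The wrist camera is an equidistant fisheye: a pixel r from the principal point sees the ray r / f radians off the axis. A picture is of the moment at which its call begins. There is no depth.
- hand_in(): hands the job in; it is judged then, once.
The state is a dict: "t": time; "q": joint angles; "joint_vel": joint speeds; "joint_torque": joint torques, N m; "eef_pos": TCP position; "tool_rot": TCP orientation; "contact_force": force on the tool from outside, world axes, zero at the start; "torque": the same for the moment, N m; "gripper_width": opening from 0.0 (shut) to 1.0 (fully open); "grasp_force": force on a finger pad.
Only numpy, scipy, OpenCV 4.12 (cv2) and the standard library are available. Lean on these libraries where they do the work, as an engineer would, in place of code of your own. Each camera call takes 0.05 s, during which the arm holds its last target. There are 200 camera calls.

## Working session

There is one attempt and no reset: what is moved stays moved. The work goes in short steps, Python scripts to look and compute and a tool call to move; the robot and the scene stay as the last step left them, time stands still between calls to the robot, and variables do not carry over. Pictures are saved under pics/ and viewed, at most 10 in all, crops included, and the job is handed in when it is done.

Besides the shell and the picture viewer there is one more tool, called after "Emit:" in YAML: its name, and indented under it one key for each argument. arm_command: Moves the arm, as the interface text tells. Its arguments: {"type":"object","properties":{"commands":{"type":"array","items":{"type":"number"}},"force":{"type":"number"}},"required":["commands"]}

```bash
mkdir -p pics; cat > h.py <<'E'
import numpy as np, cv2
from station import get_obs, read_camera, hand_in
from scipy.spatial.transform import Rotation as R
def ray(c,u,v,fish=False):
    K=np.array(c["camera_matrix"]);T=np.array(c["pose"])
    x=(u-K[0,2])/K[0,0];y=(v-K[1,2])/K[1,1]
    if fish:
        r=np.hypot(x,y);d=np.array([x/r*np.sin(r),y/r*np.sin(r),np.cos(r)]) if r>1e-9 else np.array([0,0,1.])
    else: d=np.array([x,y,1.])
    d=T[:3,:3]@d; return T[:3,3],d/np.linalg.norm(d)
def onz(c,u,v,z,fish=False):
    o,d=ray(c,u,v,fish); return o+d*(z-o[2])/d[2]
def proj(c,p,fish=False):
    K=np.array(c["camera_matrix"]);T=np.array(c["pose"]);q=T[:3,:3].T@(np.array(p)-T[:3,3])
    if fish:
        r=np.hypot(q[0],q[1]);t=np.arctan2(r,q[2]);q=np.array([q[0]/r*t,q[1]/r*t,1])
    return K[0,0]*q[0]/q[2]+K[0,2],K[1,1]*q[1]/q[2]+K[1,2]
def cross(a,b):
    (o1,d1),(o2,d2)=a,b
    s=np.linalg.lstsq(np.stack([d1,-d2],1),o2-o1,rcond=None)[0]
    p,q=o1+s[0]*d1,o2+s[1]*d2; return (p+q)/2,np.linalg.norm(p-q)
def save(c,f): cv2.imwrite("pics/"+f,np.ascontiguousarray(c["img"][:,:,::-1]))
E
python3 - <<'E'
from h import *
import pickle
cs={n:read_camera(n) for n in("scene","top","wrist")}
pickle.dump(cs,open("c0.pkl","wb"))
for n,c in cs.items(): save(c,n+"0.png");print(n,np.round(c["camera_matrix"],1).tolist(),np.round(c["pose"],3).tolist())
o=get_obs();print(o["eef_pos"],o["tool_rot"],R.from_quat(np.roll(o["tool_rot"],-1)).as_matrix().round(3).tolist())
E
```

```text
scene [[557.9, 0.0, 323.5], [0.0, 557.9, 232.2], [0.0, 0.0, 1.0]] [[0.217, 0.623, -0.751, 1.207], [0.976, -0.146, 0.161, 0.009], [-0.009, -0.768, -0.64, 0.726], [0.0, 0.0, 0.0, 1.0]]
top [[604.5, 0.0, 324.7], [0.0, 604.5, 238.3], [0.0, 0.0, 1.0]] [[0.02, -0.986, 0.168, 0.354], [-1.0, -0.022, -0.014, 0.155], [0.017, -0.168, -0.986, 1.159], [0.0, 0.0, 0.0, 1.0]]
wrist [[371.6, 0.0, 320.4], [0.0, 371.6, 235.2], [0.0, 0.0, 1.0]] [[0.324, -0.902, -0.287, 0.292], [-0.946, -0.31, -0.096, -0.613], [-0.002, 0.302, -0.953, 0.374], [0.0, 0.0, 0.0, 1.0]]
[ 0.21842731 -0.63821217  0.2305502 ] [-6.89896264e-04  9.86436011e-01  1.64144734e-01 -1.63315450e-04] [[0.946, 0.324, -0.001], [0.324, -0.946, 0.001], [-0.0, -0.001, -1.0]]
```

View pics/scene0.png

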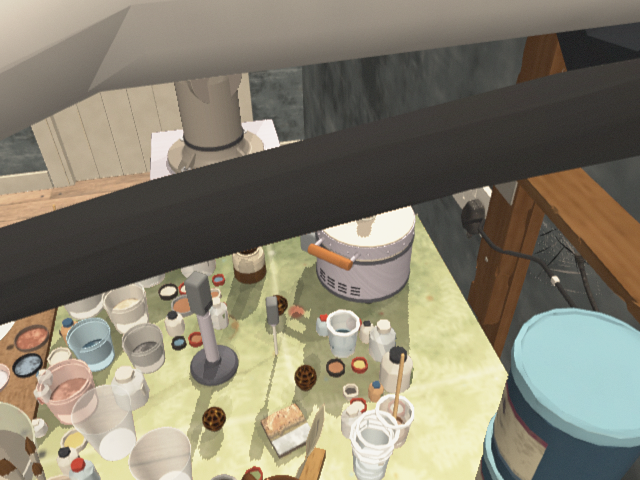

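View pics/top0.png

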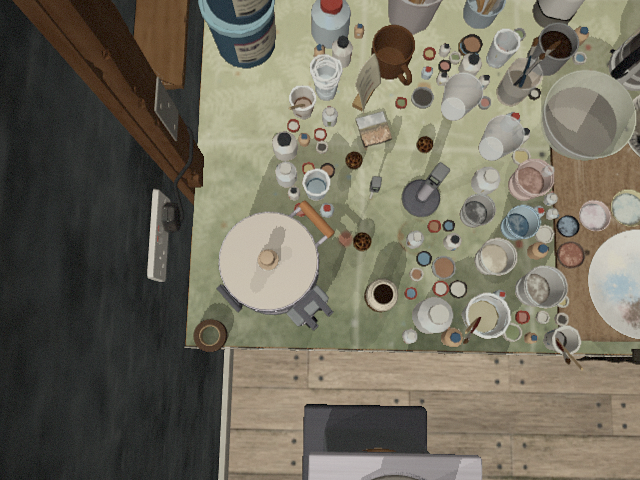

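The top view shows the kiln lid at (268,260) with the plug knob at (267,257). The fork is at (312,307), the lid handle at (315,218) and the hinge at (230,297). The holster foot is at (421,198), with the upright grey handle near (435,182).

Possible mix-ups:
- **Pyrometer:** the upright one at (435,182), or the small one lying at (375,184). I take the upright one in the holster.
- **Morel:** candidates at (362,241), (354,160) and (425,144). The one nearest the robot is (362,241).
- **Jar:** the dark and cream one at (381,294).
- **Tape:** the roll at (210,335).

```bash
python3 - <<'E'
from h import *
import pickle
cs=pickle.load(open("c0.pkl","rb"));t=cs["top"]
cv2.imwrite("pics/crop.png",cv2.resize(t["img"][150:345,200:460,::-1],None,fx=3,fy=3,interpolation=cv2.INTER_CUBIC))
for n,u,v,z in [("knob",267,257,.18),("lid",268,260,.142),("fork",312,307,.14),("foot",421,198,.01),("handletop",440,172,.195),("jar",381,294,.066),("morel",362,241,.036),("tape",210,335,.024),("lidhandle",315,218,.12),("hinge",230,297,.12)]: print(n,onz(t,u,v,z).round(3))
E
```

```text
knob [0.488 0.235 0.18 ]
lid [0.488 0.236 0.142]
fork [0.411 0.16  0.14 ]
foot [ 0.634 -0.048  0.01 ]
handletop [ 0.634 -0.047  0.195]
jar [0.441 0.036 0.066]
morel [0.542 0.069 0.036]
tape [0.362 0.348 0.024]
lidhandle [0.567 0.158 0.12 ]
hinge [0.426 0.301 0.12 ]
```

View pics/crop.png

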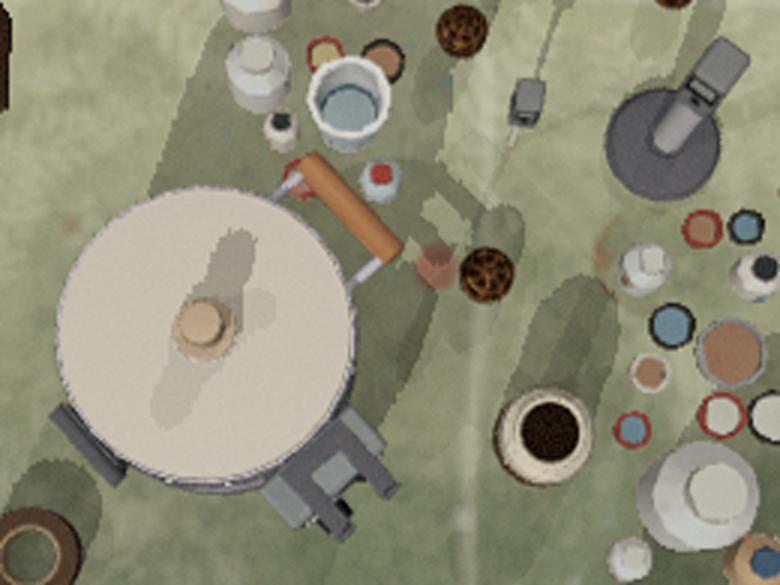

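Emit:
arm_command:
  commands: [0,0,-0.05,0,0,0,1,0.44,-0.26,-0.1,0,0,-25,1,0.44,-0.26,-0.1,0,0,-25,1,0.44,-0.26,-0.1,0,0,-25,1,0.44,-0.26,-0.1,0,0,-25,1,0.44,-0.26,-0.1,0,0,-25,1,0.44,-0.26,-0.1,0,0,-25,1,0.44,-0.26,-0.1,0,0,-25,1]

```text
t: 0.95
eef_pos: [0.4457, -0.3721, 0.3155]
tool_rot: [-0.0, 0.928, 0.374, -0.0]
contact_force: [1.0, -0.6, -0.4]
gripper_width: 1.001
grasp_force: 0.0
```

```bash
cat >> h.py <<'E'
def to(x,y,z,yaw):
    o=get_obs();T=R.from_quat(np.roll(o["tool_rot"],-1));p=np.array(o["eef_pos"])
    a=np.radians(yaw);G=R.from_matrix(np.array([[np.cos(a),np.sin(a),0],[np.sin(a),-np.cos(a),0],[0,0,-1]]))
    d=T.inv().apply(np.array([x,y,z])-p);r=(T.inv()*G).as_rotvec(degrees=True)
    print("t",round(o["t"],2),"pos",p.round(4),"w",round(o["gripper_width"],3),"F",round(o["grasp_force"],1),"move",d.round(4),r.round(2))
E
python3 - <<'E'
from h import *
import pickle
t=pickle.load(open("c0.pkl","rb"))["top"]
P=lambda u,v,z:onz(t,200+u/3,150+v/3,z)
print("lid",P(206,333,.142),"knob",P(200,321,.18)); 
a,b=P(340,525,.143),P(388,487,.143);print("tips",a,b,(a+b)/2)
to(.48,.22,.34,44);print(get_obs()["q"])
E
```

```text
lid [0.48649765 0.2350811  0.142     ] knob [0.48805927 0.23559226 0.18      ]
tips [0.38070588 0.15699164 0.143     ] [0.4022008 0.1307488 0.143    ] [0.39145334 0.14387022 0.143     ]
t 0.95 pos [ 0.4457 -0.3721  0.3155] w 1.001 F 0.0 move [ 0.4351 -0.403  -0.0245] [-0.01  0.01 -0.12]
[ 0.75695576  0.26440114 -0.20826259  1.67097698  0.05790096  1.21236621
 -0.26949782]
```

Emit:
arm_command:
  commands: [0.25,-0.2,-0.03,0,0,0,1,0.25,-0.2,-0.03,0,0,0,1,0.25,-0.2,-0.03,0,0,0,1,0.25,-0.2,-0.03,0,0,0,1,0.435,-0.4,-0.025,0,0,0,1,0.435,-0.4,-0.025,0,0,0,1,0.435,-0.4,-0.025,0,0,0,1,0.435,-0.4,-0.025,0,0,0,1]

```text
t: 1.75
eef_pos: [0.4755, 0.0253, 0.3373]
tool_rot: [0.0, 0.928, 0.374, 0.0]
contact_force: [0.9, -0.0, 1.5]
gripper_width: 1.004
grasp_force: 0.0
```

```bash
python3 - <<'E'
from h import *
to(.46,.21,.33,44)
E
```

```text
t 1.75 pos [0.4755 0.0253 0.3373] w 1.004 F 0.0 move [ 0.1168 -0.1439  0.0072] [ 0.03  0.01 -0.12]
```

Emit:
arm_command:
  commands: [0.117,-0.144,0.007,0,0,0,1,0.117,-0.144,0.007,0,0,0,1,0.117,-0.144,0.007,0,0,0,1,0.117,-0.144,0.007,0,0,0,1,0.117,-0.144,0.007,0,0,0,1,0.117,-0.144,0.007,0,0,0,1,0.117,-0.144,0.007,0,0,0,1]

```text
t: 2.45
eef_pos: [0.4609, 0.2068, 0.33]
tool_rot: [0.0, 0.928, 0.373, -0.0]
contact_force: [-0.6, -0.6, 0.4]
gripper_width: 1.002
grasp_force: 0.0
```

```bash
python3 - <<'E'
from h import *
import pickle
c=read_camera("wrist");pickle.dump(c,open("w1.pkl","wb"));save(c,"w1.png")
to(.487,.235,.2,44)
for p in [(.487,.235,.18),(.391,.144,.143),(.406,.156,.14)]: print(proj(c,p,True))
E
```

```text
t 2.5 pos [0.4609 0.2066 0.3301] w 1.0 F 0.0 move [ 0.0386 -0.0026  0.13  ] [ 0.03  0.05 -0.26]
(np.float64(317.22671312980333), np.float64(170.32848789200352))
(np.float64(317.12508828122003), np.float64(298.9082949580324))
(np.float64(318.8311542924464), np.float64(280.27915156211))
```

View pics/w1.png

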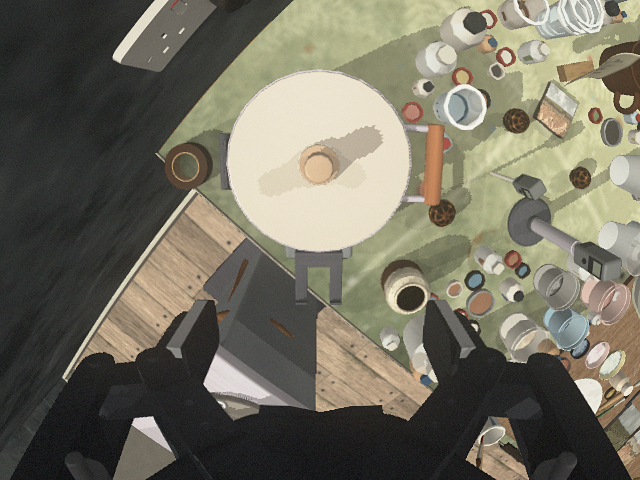

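The wrist view shows the knob at (319,164) and the fork slot at x 307–330, from y≈266 at the closed end to y≈304 at the tips. Next I'll refine these with masks.

```bash
python3 - <<'E'
from h import *
import pickle
c=pickle.load(open("w1.pkl","rb"));im=c["img"];hsv=cv2.cvtColor(im,cv2.COLOR_RGB2HSV)
print(hsv[140:190:4,319].tolist())
g=cv2.cvtColor(im,cv2.COLOR_RGB2GRAY)
for v in(276,282,288,294): print(v,g[v,288:350].tolist())
for u in(300,318,336): print(u,g[244:312,u].tolist())
m=((hsv[...,1]>60)&(hsv[...,2]>120)&(hsv[...,0]<20)).astype(np.uint8);m[:130]=0;m[200:]=0;m[:,:290]=0;m[:,350:]=0
k=max(cv2.findContours(m,0,1)[0],key=cv2.contourArea);print("plugmask",cv2.boundingRect(k),cv2.minEnclosingCircle(k))
m=((hsv[...,1]<60)&(hsv[...,2]>200)).astype(np.uint8);m[:,:215]=0;m[:,425:]=0;m[260:]=0
k=max(cv2.findContours(m,0,1)[0],key=cv2.contourArea);e=cv2.fitEllipse(cv2.convexHull(k));print("lid",e,onz(c,*e[0],.142,True))
E
```

```text
[[21, 33, 239], [19, 47, 162], [17, 79, 220], [17, 70, 134], [16, 75, 224], [16, 76, 224], [16, 74, 223], [16, 76, 222], [16, 76, 221], [16, 77, 221], [16, 79, 220], [16, 69, 219], [22, 33, 235]]
276 [68, 73, 69, 141, 173, 160, 117, 100, 102, 101, 102, 100, 101, 100, 100, 96, 98, 100, 94, 106, 130, 132, 128, 128, 127, 127, 127, 125, 128, 129, 132, 126, 127, 127, 126, 124, 131, 134, 140, 139, 139, 139, 105, 100, 102, 102, 102, 104, 100, 97, 102, 99, 97, 90, 135, 135, 130, 129, 129, 131, 137, 140]
282 [71, 71, 74, 70, 75, 71, 67, 89, 102, 95, 101, 100, 99, 98, 96, 95, 97, 98, 90, 98, 134, 133, 131, 131, 127, 126, 130, 131, 135, 134, 135, 135, 136, 136, 135, 135, 133, 134, 131, 132, 133, 131, 105, 102, 99, 103, 102, 101, 100, 97, 99, 101, 91, 84, 130, 129, 130, 137, 149, 158, 170, 175]
288 [70, 67, 70, 71, 72, 69, 67, 92, 102, 99, 97, 97, 93, 98, 94, 97, 90, 99, 84, 99, 128, 87, 100, 121, 136, 131, 133, 134, 132, 137, 134, 135, 129, 131, 137, 136, 135, 130, 133, 139, 131, 113, 103, 100, 100, 101, 98, 104, 101, 97, 100, 96, 99, 95, 145, 150, 153, 160, 158, 160, 161, 158]
294 [68, 72, 71,
[... 770 characters left out ...]
32, 134, 135, 140, 137, 136, 134, 136, 134, 131, 135, 130, 131, 135, 118, 94, 101, 148, 171, 135, 65, 65, 59, 66, 65, 64, 65, 67, 62, 62, 67, 64]
336 [224, 225, 224, 225, 221, 222, 128, 80, 79, 97, 109, 107, 104, 101, 105, 100, 104, 108, 103, 107, 109, 103, 107, 103, 107, 104, 104, 105, 102, 102, 102, 104, 100, 103, 101, 99, 104, 101, 100, 99, 98, 101, 103, 100, 101, 99, 97, 100, 98, 103, 96, 98, 96, 99, 92, 77, 71, 61, 69, 96, 97, 130, 133, 137, 132, 124, 93, 96]
plugmask (299, 145, 41, 40) ((318.61981201171875, 164.3274688720703), 20.423473358154297)
lid ((318.2928466796875, 160.2278594970703), (181.76405334472656, 183.53115844726562), 103.08442687988281) [0.49035554 0.23734438 0.142     ]
```

```bash
python3 - <<'E'
from h import *
import pickle
c=pickle.load(open("w1.pkl","rb"))
ce=onz(c,318.6,266.8,.14,True)
l=np.array([onz(c,u,v,.14,True) for u,v in((307.5,282),(330,282),(294.8,285),(341.8,285))]);print(ce,l, np.linalg.norm(l[0]-l[1]),np.linalg.norm(l[2]-l[3]))
ax=np.array([.4895,.2368]);d=ce[:2]-ax;n=np.linalg.norm(d);print(n,np.degrees(np.arctan2(d[1],d[0])), "across dir",np.degrees(np.arctan2(*(l[3]-l[2])[[1,0]])))
print("notch",ce[:2]+d/n*.014,ax+d/n*.114)
g=cv2.cvtColor(c["img"],cv2.COLOR_RGB2GRAY)
cv2.imwrite("pics/w1c.png",cv2.resize(c["img"][135:310,265:375,::-1],None,fx=3.4,fy=3.4,interpolation=cv2.INTER_CUBIC))
to(.489,.2365,.20,43.5)
E
```

```text
[0.41624106 0.16609893 0.14      ] [[0.39690132 0.16275741 0.14      ]
 [0.41226    0.14675522 0.14      ]
 [0.38573902 0.16956476 0.14      ]
 [0.41797214 0.13599119 0.14      ]] 0.02218015603439105 0.04654200763270542
0.10181116919424714 -136.01792161014114 across dir -46.16692804300264
notch [0.40616726 0.15637686] [0.4074705 0.1576346]
t 2.5 pos [0.4609 0.2066 0.3301] w 1.0 F 0.0 move [ 0.0411 -0.0023  0.13  ] [0.03 0.05 0.24]
```

View pics/w1c.png

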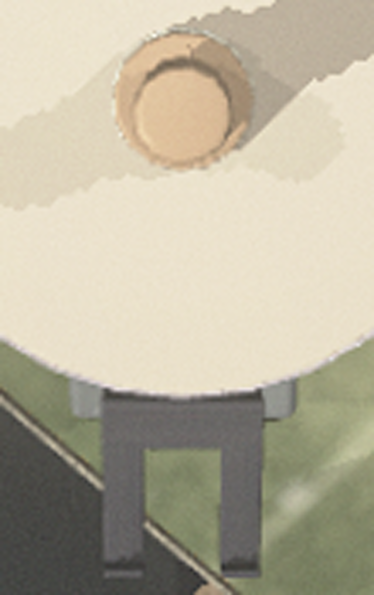

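The crop shows the knob top at about (318.5,169) in the full image. The slot measures 22.2 mm and the strip 46.5 mm, both matching the given sizes, so I go for the plug.

Emit:
arm_command:
  commands: [0.04,-0.002,0.05,0,0,0,1,0.04,-0.002,0.09,0,0,0,0.6,0.04,-0.002,0.12,0,0,0,0.6,0.04,-0.002,0.14,0,0,0,0.6,0.04,-0.002,0.155,0,0,0,0.6,0.04,-0.002,0.165,0,0,0,0.6,0.04,-0.002,0.174,0,0,0,0.6,0.04,-0.002,0.174,0,0,0,0.6]
  force: 40

```text
t: 3.3
eef_pos: [0.4879, 0.2371, 0.1558]
tool_rot: [0.0, 0.928, 0.373, -0.0]
contact_force: [-0.2, -0.7, 0.5]
gripper_width: 0.6
grasp_force: 0.0
```

Emit:
arm_command:
  commands: [0,0,0,0,0,0,0.5,0,0,0,0,0,0,0,0,0,0,0,0,0,0,0,0,0,0,0,0,0,0,0,0,0,0,0,0,0,0,0,0,0,0,0,0,0,0,0,0,0,0]

```text
t: 4.0
eef_pos: [0.4886, 0.2379, 0.1573]
tool_rot: [0.0, 0.928, 0.374, 0.001]
contact_force: [-0.7, -0.6, 5.9]
gripper_width: 0.269
grasp_force: 39.2
```

```bash
python3 - <<'E'
from h import *
to(.4885,.236,.24,44);print(get_obs()["contact_force"])
E
```

```text
t 4.0 pos [0.4886 0.2379 0.1573] w 0.269 F 39.2 move [-0.0013  0.0014 -0.0827] [ 0.05 -0.09 -0.11]
[-0.69970698 -0.56022043  5.89360087]
```

Emit:
arm_command:
  commands: [0,0,-0.01,0,0,0,0,0,0,-0.025,0,0,0,0,0,0,-0.04,0,0,0,0,0,0,-0.055,0,0,0,0,0,0,-0.055,0,0,0,0]

```text
t: 4.5
eef_pos: [0.4893, 0.2386, 0.2143]
tool_rot: [-0.0, 0.928, 0.374, 0.002]
contact_force: [-0.0, 0.6, -1.4]
gripper_width: 0.266
grasp_force: 39.2
```

```bash
python3 - <<'E'
from h import *
import pickle
c=pickle.load(open("w1.pkl","rb"));print(onz(c,318.5,169.1,.18,True))
to(.4065,.157,.21,44);print(get_obs()["contact_force"])
c=read_camera("wrist");save(c,"w2.png")
E
```

```text
[0.48840994 0.23495341 0.18      ]
t 4.5 pos [0.4893 0.2386 0.2143] w 0.266 F 39.2 move [-0.1162  0.0014  0.0037] [ 0.09 -0.27 -0.12]
[-0.03220492  0.61645055 -1.37198876]
```

View pics/w2.png

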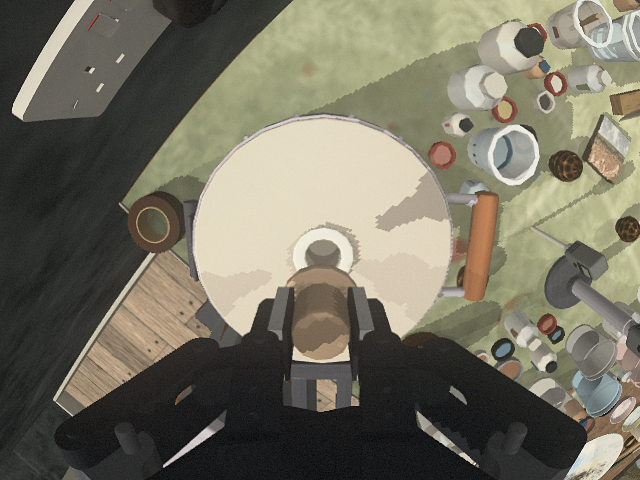

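The plug is held, and the open port's collar shows at about (324,251), with the fork at (318,385). I'll measure the port from the white collar.

```bash
python3 - <<'E'
from h import *
c=read_camera("wrist")
hsv=cv2.cvtColor(c["img"],cv2.COLOR_RGB2HSV)
sub=hsv[215:290,280:370]
print(hsv[250,288:360].tolist()[::3]); print(hsv[224:262,324].tolist()[::2])
m=((hsv[...,1]<22)&(hsv[...,2]>205)).astype(np.uint8);mm=m*0;mm[218:290,285:362]=m[218:290,285:362]
k=max(cv2.findContours(mm,0,1)[0],key=cv2.contourArea);print(cv2.boundingRect(k),cv2.minEnclosingCircle(k))
for v in(240,248,252,256): 
  x=np.nonzero(mm[v])[0];print(v,x.min(),x.max(),onz(c,x.min(),v,.146,True).round(4),onz(c,x.max(),v,.146,True).round(4))
y=np.nonzero(mm[:,324])[0];print(y.min(),onz(c,324,y.min(),.146,True))
# dark bore left/right edges
g=cv2.cvtColor(c["img"],cv2.COLOR_RGB2GRAY)
for v in(244,248,252): print(v,g[v,295:352].tolist())
print(g[224:266,324].tolist())
E
```

```text
[[21, 38, 229], [19, 43, 212], [25, 18, 243], [24, 20, 241], [23, 19, 238], [25, 24, 234], [21, 36, 136], [19, 40, 108], [19, 42, 146], [20, 43, 143], [24, 38, 140], [19, 44, 145], [20, 42, 146], [20, 46, 145], [20, 45, 147], [21, 42, 146], [19, 38, 108], [18, 38, 121], [23, 19, 243], [23, 18, 240], [24, 21, 236], [25, 24, 235], [20, 39, 156], [19, 42, 168]]
[[20, 45, 213], [22, 33, 193], [25, 19, 243], [22, 20, 237], [25, 18, 237], [25, 19, 238], [23, 19, 237], [23, 37, 218], [20, 43, 147], [19, 44, 144], [20, 43, 142], [20, 44, 144], [19, 39, 143], [20, 42, 146], [22, 46, 140], [23, 45, 137], [19, 43, 112], [20, 43, 118], [22, 41, 113]]
(293, 228, 59, 43) ((322.0, 255.5), 29.34716033935547)
240 299 344 [0.4859 0.2526 0.146 ] [0.5045 0.2333 0.146 ]
248 294 349 [0.4801 0.2513 0.146 ] [0.5031 0.2275 0.146 ]
252 293 351 [0.4778 0.25   0.146 ] [0.5021 0.2248 0.146 ]
256 293 349 [0.4759 0.2483 0.146 ] [0.4994 0.2238 0.146 ]
228 [0.50162457 0.2470411  0.146     ]
244 [220, 233, 238, 235, 235, 234, 233, 232, 234, 233, 233, 231, 231, 220, 177, 140, 134, 133, 140, 135, 137, 136, 139, 136, 13
[... 251 characters left out ...]
 140, 137, 137, 132, 139, 136, 138, 134, 134, 137, 136, 138, 136, 135, 136, 138, 136, 136, 137, 138, 138, 135, 138, 133, 114, 98, 106, 157, 237, 241, 236, 234, 236, 233, 232, 232, 231, 233, 231, 227]
252 [237, 236, 234, 232, 233, 232, 233, 233, 230, 223, 164, 113, 108, 101, 105, 105, 105, 106, 119, 127, 132, 137, 134, 137, 138, 138, 133, 135, 136, 133, 137, 135, 134, 137, 138, 137, 130, 121, 109, 105, 105, 111, 110, 108, 117, 170, 227, 241, 237, 235, 235, 232, 230, 234, 233, 230, 230]
[201, 162, 186, 228, 239, 234, 232, 232, 233, 233, 234, 234, 233, 232, 210, 139, 139, 137, 136, 139, 135, 133, 136, 134, 136, 138, 139, 134, 133, 137, 131, 117, 106, 107, 112, 111, 108, 108, 107, 109, 106, 101]
```

Emit:
arm_command:
  commands: [-0.04,0.001,0,0,0,0,0,-0.08,0.001,0,0,0,0,0,-0.114,0.001,0,0,0,0,0,-0.114,0.001,0,0,0,0,0,-0.114,0.001,0,0,0,0,0]

```text
t: 5.1
eef_pos: [0.4062, 0.1572, 0.211]
tool_rot: [0.0, 0.928, 0.373, -0.0]
contact_force: [0.4, 0.8, -0.9]
gripper_width: 0.265
grasp_force: 39.2
```

```bash
python3 - <<'E'
from h import *
to(.4075,.158,.153,44)
c=read_camera("wrist");save(c,"w3.png");c=read_camera("top")
a=cv2.resize(c["img"][240:350,230:370,::-1],None,fx=4,fy=4,interpolation=cv2.INTER_CUBIC)
cv2.imwrite("pics/t3.png",a)
c=read_camera("scene");save(c,"s3.png")
E
```

```text
t 5.1 pos [0.4062 0.1572 0.211 ] w 0.265 F 39.2 move [0.0015 0.0002 0.058 ] [ 0.03  0.02 -0.16]
```

View pics/w3.png

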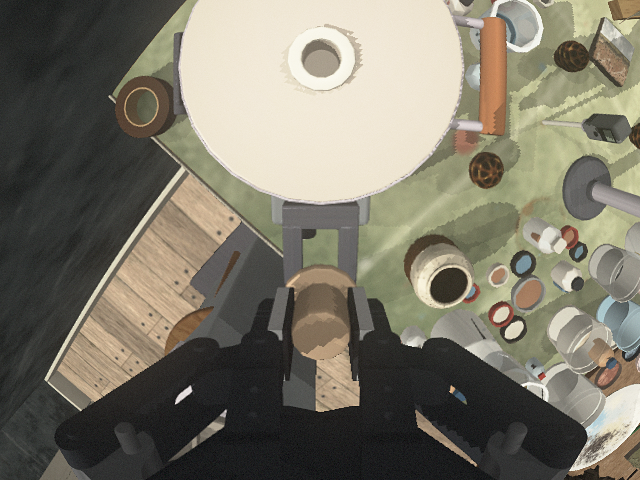

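The port collar is fully visible at (321,59). The fork edges at x 283–357 centre on the plug at x≈320. I'll measure both before lowering.

```bash
python3 - <<'E'
from h import *
c=read_camera("wrist");g=cv2.cvtColor(c["img"],cv2.COLOR_RGB2GRAY)
m=(g<200).astype(np.uint8);m[:30]=0;m[88:]=0;m[:,:296]=0;m[:,346:]=0
n,l,s,ce=cv2.connectedComponentsWithStats(m);
k=l[58,322];ys,xs=np.nonzero(l==k);P=np.array([onz(c,x,y,.146,True)[:2] for x,y in zip(xs,ys)]) 
print("bore",s[k],P.mean(0),np.sqrt(4/np.pi*cv2.contourArea(cv2.convexHull((P*1e4).astype(np.float32))))/10)
hsv=cv2.cvtColor(c["img"],cv2.COLOR_RGB2HSV)
print("slot",g[250,275:365].tolist());print(g[195:245,325].tolist())
p=onz(c,321,227.5,.14,True);print(p)
for u in(283,357): print(onz(c,u,250,.14,True))
E
```

```text
bore [ 302   42   41   38 1200] [0.48833187 0.23555031] 21.787105784824302
slot [191, 164, 105, 77, 87, 99, 136, 136, 122, 107, 100, 105, 101, 101, 101, 102, 101, 103, 103, 97, 100, 98, 98, 102, 99, 98, 100, 87, 88, 122, 136, 134, 136, 141, 138, 140, 139, 138, 140, 137, 140, 139, 138, 135, 138, 135, 136, 132, 129, 132, 136, 138, 139, 142, 139, 142, 140, 140, 140, 144, 142, 142, 146, 134, 100, 102, 104, 106, 101, 103, 105, 103, 104, 101, 104, 102, 96, 103, 99, 103, 98, 103, 91, 102, 137, 139, 141, 135, 140, 138]
[231, 230, 230, 230, 228, 230, 228, 229, 222, 218, 221, 203, 110, 86, 106, 116, 116, 106, 104, 106, 104, 109, 111, 106, 105, 107, 107, 105, 104, 108, 106, 107, 109, 102, 104, 107, 105, 129, 144, 142, 141, 141, 138, 138, 139, 140, 140, 137, 136, 138]
[0.41794903 0.16832803 0.14      ]
[0.39132001 0.1751572  0.14      ]
[0.42296802 0.14236415 0.14      ]
```

Emit:
arm_command:
  commands: [0.002,0,0.015,0,0,0,0,0.002,0,0.03,0,0,0,0,0.002,0,0.042,0,0,0,0,0.002,0,0.052,0,0,0,0,0.002,0,0.057,0,0,0,0,0.002,0,0.059,0,0,0,0,0.002,0,0.059,0,0,0,0,0.002,0,0.059,0,0,0,0]

```text
t: 6.1
eef_pos: [0.4083, 0.1593, 0.1527]
tool_rot: [0.0, 0.928, 0.374, 0.0]
contact_force: [0.3, 0.0, -0.6]
gripper_width: 0.265
grasp_force: 39.2
```

Emit:
arm_command:
  commands: [0,0,0.001,0,0,0,0,0,0,0.002,0,0,0,0,0,0,0.003,0,0,0,0,0,0,0.003,0,0,0,0]

```text
t: 6.5
eef_pos: [0.4084, 0.1593, 0.1511]
tool_rot: [0.001, 0.928, 0.374, 0.0]
contact_force: [-6.7, -3.8, 23.4]
gripper_width: 0.269
grasp_force: 41.4
```

Emit:
arm_command:
  commands: [0,0,-0.001,0,0,0,0,0,0,-0.001,0,0,0,0.35,0,0,-0.001,0,0,0,0.5,0,0,-0.001,0,0,0,0.6,0,0,-0.001,0,0,0,0.6,0,0,-0.001,0,0,0,0.6,0,0,-0.04,0,0,0,0.6,0,0,-0.08,0,0,0,0.6]

```text
t: 7.3
eef_pos: [0.4068, 0.1589, 0.2293]
tool_rot: [-0.001, 0.927, 0.374, -0.002]
contact_force: [1.5, -0.4, 0.3]
gripper_width: 0.602
grasp_force: 0.0
```

Emit:
arm_command:
  commands: [-0.03,0,-0.05,0,0,0,0.6,-0.03,0,-0.05,0,0,0,0.6,-0.03,0,-0.05,0,0,0,0.6]

```text
t: 7.6
eef_pos: [0.3868, 0.138, 0.2805]
tool_rot: [0.001, 0.928, 0.373, 0.002]
contact_force: [0.4, 0.0, -0.6]
gripper_width: 0.594
grasp_force: 0.0
```

```bash
python3 - <<'E'
from h import *
import pickle
to(.55,.05,.33,0)
c=read_camera("wrist");pickle.dump(c,open("w4.pkl","wb"));save(c,"w4.png")
n=np.array([.4883,.2356])-.114*np.array([np.cos(np.radians(44)),np.sin(np.radians(44))])
print("notch",n,"expect knob top",proj(c,(*n,.174),True),"flange top",proj(c,(*n,.146),True), "handle",proj(c,(.634,-.047,.16),True))
E
```

```text
t 7.6 pos [0.3868 0.138  0.2805] w 0.594 F 0.0 move [ 0.0569  0.1766 -0.0489] [ 0.11 -0.19 43.81]
notch [0.40629526 0.15640895] expect knob top (np.float64(319.9382908707749), np.float64(196.03667004370692)) flange top (np.float64(319.89857432078014), np.float64(188.757672685973)) handle (np.float64(638.732232859217), np.float64(179.14595794697274))
```

View pics/w4.png

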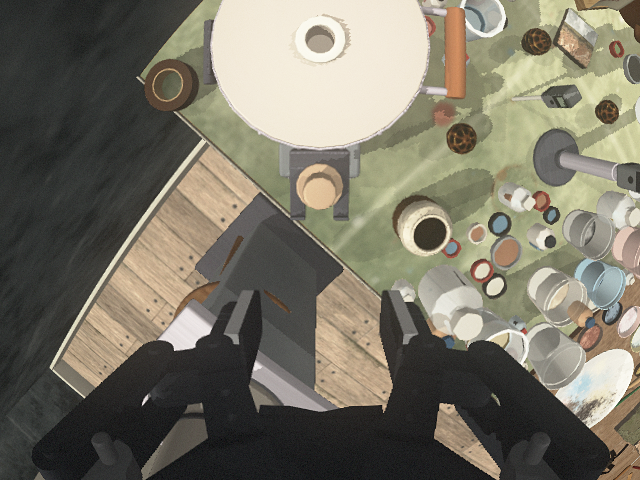

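The plug hangs upright in the fork, with the knob top at (320,188), about 4 mm inward of nominal and within tolerance. Next is the pyrometer.

Emit:
arm_command:
  commands: [-0.013,0.248,-0.05,0,0,0,0.7,-0.013,0.248,-0.05,0,0,0,0.7,-0.013,0.248,-0.05,0,0,0,0.7,-0.013,0.248,-0.05,0,0,0,0.7,-0.013,0.248,-0.05,0,0,0,0.7,-0.013,0.248,-0.05,0,0,0,0.7,-0.013,0.248,-0.05,0,0,0,0.7,-0.013,0.248,-0.05,0,0,0,0.7]

```text
t: 8.45
eef_pos: [0.5481, -0.0477, 0.3273]
tool_rot: [-0.001, 0.927, 0.375, -0.001]
contact_force: [-0.9, -1.0, 0.2]
gripper_width: 0.701
grasp_force: 0.0
```

```bash
python3 - <<'E'
from h import *
import pickle
to(.634,-.048,.33,44)
c=read_camera("wrist");pickle.dump(c,open("w5.pkl","wb"));save(c,"w5.png")
u,v=proj(c,(.634,-.048,.16),True);print(u,v)
u,v=int(u),int(v);x0,y0=max(0,u-75),max(0,v-75);print(x0,y0)
cv2.imwrite("pics/w5c.png",cv2.resize(c["img"][y0:y0+150,x0:x0+150,::-1],None,fx=4,fy=4,interpolation=cv2.INTER_CUBIC))
E
```

```text
t 8.45 pos [ 0.5481 -0.0477  0.3273] w 0.701 F 0.0 move [ 0.0616  0.0599 -0.0029] [-0.17  0.09  0.01]
392.3506015797812 141.0932854690753
317 66
```

View pics/w5c.png

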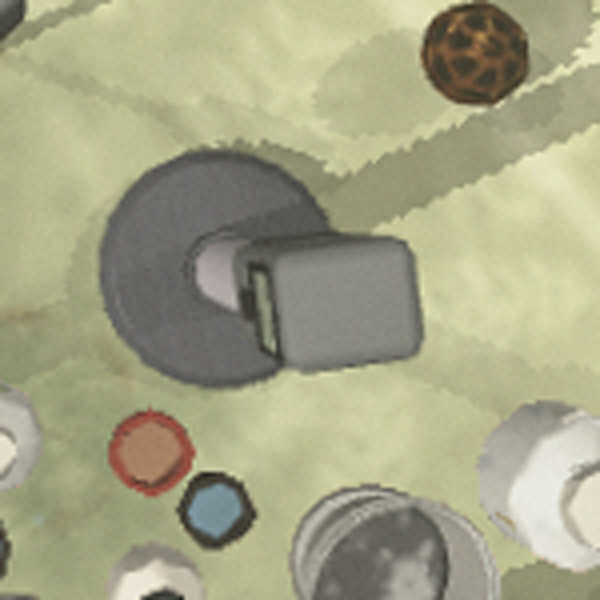

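The crop shows the handle's top face with corners at (273,250), (408,237), (422,357) and (283,370). The display is on the left face, and the foot centre is at about (217,268).

```bash
python3 - <<'E'
from h import *
import pickle
c=pickle.load(open("w5.pkl","rb"))
P=np.array([onz(c,317+u/4,66+v/4,.195,True)[:2] for u,v in((273,250),(408,237),(422,357),(283,370))])
print(P.round(4),P.mean(0));
for a,b in((0,1),(3,2),(0,3),(1,2)):
    d=P[b]-P[a];print(np.linalg.norm(d).round(4),np.degrees(np.arctan2(d[1],d[0])))
print("foot",onz(c,317+217/4,66+268/4,.006,True))
E
```

```text
[[ 0.6335 -0.0315]
 [ 0.6539 -0.0475]
 [ 0.6401 -0.0659]
 [ 0.619  -0.0489]] [ 0.63661386 -0.04845889]
0.026 -38.141282802393434
0.0271 -38.884614566748894
0.0226 -129.70610551571684
0.023 -126.93858999308956
foot [ 0.63665471 -0.0486657   0.006     ]
```

Emit:
arm_command:
  commands: [0.063,0.062,0,0,0,-97.7,0.7,0.063,0.062,0,0,0,-97.7,0.7,0.063,0.062,0,0,0,-97.7,0.7,0.063,0.062,0,0,0,-97.7,0.7,0.063,0.062,0,0,0,-97.7,0.7,0.063,0.062,0,0,0,-97.7,0.7,0.063,0.062,0,0,0,-97.7,0.7,0.063,0.062,0,0,0,-97.7,0.7]

```text
t: 9.3
eef_pos: [0.6365, -0.0485, 0.329]
tool_rot: [-0.0, 0.551, 0.835, -0.0]
contact_force: [-0.2, -0.5, -0.2]
gripper_width: 0.702
grasp_force: 0.0
```

```bash
python3 - <<'E'
from h import *
to(.6365,-.0485,.30,141.7);print(get_obs()["q"].round(2) if hasattr(get_obs()["q"],"round") else get_obs()["q"])
E
```

```text
t 9.3 pos [ 0.6365 -0.0485  0.329 ] w 0.702 F 0.0 move [-0.     0.     0.029] [-3.000e-02 -1.000e-02 -2.854e+01]
[ 0.47  0.43 -0.69  1.49  0.28  1.32  0.16]
```

Emit:
arm_command:
  commands: [0,0,0.02,0,0,-28.5,0.7,0,0,0.04,0,0,-28.5,0.7,0,0,0.06,0,0,-28.5,0.7,0,0,0.08,0,0,-28.5,0.7,0,0,0.11,0,0,-28.5,0.7,0,0,0.14,0,0,-28.5,0.7,0,0,0.165,0,0,-28.5,0.7,0,0,0.182,0,0,-28.5,0.7]

```text
t: 10.1
eef_pos: [0.6357, -0.0489, 0.1453]
tool_rot: [-0.001, 0.331, 0.943, -0.0]
contact_force: [-0.1, -0.2, 0.4]
gripper_width: 0.699
grasp_force: 0.0
```

```bash
python3 - <<'E'
from h import *
to(.6365,-.0485,.147,141.7)
c=read_camera("wrist");save(c,"w6.png")
E
```

```text
t 10.1 pos [ 0.6357 -0.0489  0.1453] w 0.699 F 0.0 move [-0.0004  0.0008 -0.0017] [-0.08 -0.11 -0.41]
```

View pics/w6.png

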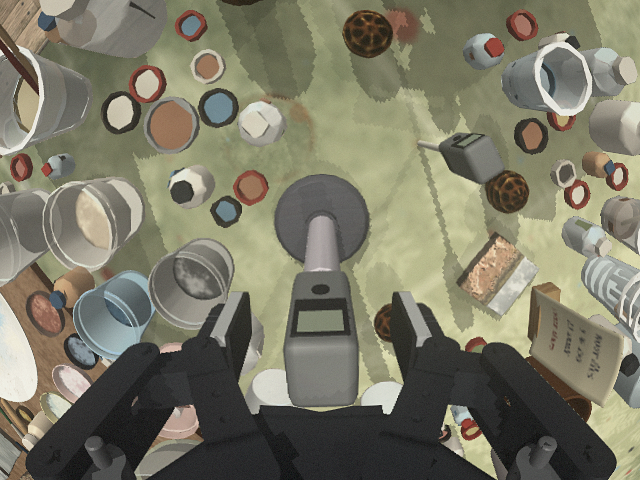

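The handle, display towards the camera, sits centred between the fingers at (321,340). That was my tenth picture, so everything from here is by numbers.

Emit:
arm_command:
  commands: [0,0,0,0,0,0,0.4,0,0,0,0,0,0,0.15,0,0,0,0,0,0,0,0,0,0,0,0,0,0,0,0,0,0,0,0,0,0,0,0,0,0,0,0]
  force: 60

```text
t: 10.75
eef_pos: [0.6384, -0.05, 0.149]
tool_rot: [0.001, 0.333, 0.943, 0.001]
contact_force: [-1.6, -0.4, 5.9]
gripper_width: 0.277
grasp_force: 59.1
```

```bash
python3 - <<'E'
from h import *
to(.6365,-.0485,.30,141.7);print(get_obs()["contact_force"])
E
```

```text
t 10.75 pos [ 0.6384 -0.05    0.149 ] w 0.277 F 59.1 move [ 0.002   0.0003 -0.151 ] [ 0.11  0.12 -0.56]
[-1.58236015 -0.40487451  5.87544003]
```

Emit:
arm_command:
  commands: [0,0,-0.02,0,0,0,0,0,0,-0.045,0,0,0,0,0,0,-0.07,0,0,0,0,0,0,-0.1,0,0,0,0,0,0,-0.13,0,0,0,0,0,0,-0.155,0,0,0,0,0,0,-0.18,0,0,0,0,0,0,-0.18,0,0,0,0]

```text
t: 11.55
eef_pos: [0.6388, -0.0499, 0.3313]
tool_rot: [0.003, 0.333, 0.943, 0.001]
contact_force: [0.3, 0.2, -1.1]
gripper_width: 0.275
grasp_force: 59.1
```

```bash
python3 - <<'E'
from h import *
to(.508,.17,.327,141.7);to(.5383,.1956,.327,141.7);o=get_obs();print(o["contact_force"],o["grasp_force"],o["q"])
s=read_camera("scene");w=read_camera("wrist")
p=np.array(get_obs()["eef_pos"]);
import pickle;pickle.dump((s,w,p),open("held.pkl","wb"));save(s,"s7.png");save(w,"w7.png")
for z in (-.131,-.1,-.07,-.04,-.026): print(z,np.round(proj(s,p+[0,0,z]),1),np.round(proj(w,p+[0,0,z],True),1))
E
```

```text
t 11.55 pos [ 0.6388 -0.0499  0.3313] w 0.275 F 59.1 move [0.2398 0.0891 0.0034] [ 0.21  0.29 -0.56]
t 11.55 pos [ 0.6388 -0.0499  0.3313] w 0.275 F 59.1 move [0.2323 0.1281 0.0036] [ 0.21  0.29 -0.56]
[ 0.25193742  0.1679027  -1.13255129] 59.14377987384796 [ 0.53668203  0.45266744 -0.79365392  1.48097958  0.32780732  1.33802751
  0.61230188]
-0.131 [193.5 276.8] [318.8 221.3]
-0.1 [189.7 260. ] [318.7 233.4]
-0.07 [186.  242.8] [318.6 248. ]
-0.04 [182.  224.7] [318.5 266.8]
-0.026 [180. 216.] [318.4 277.5]
```

```bash
python3 - <<'E'
from h import *
import pickle
s,w,p=pickle.load(open("held.pkl","rb"))
for n,c,rows,u0 in(("w",w,(218,222,226,232,240,250,258),318),("s",s,(240,250,260,268,274,278,282),189)):
    for v in rows: print(n,v,[tuple(int(q) for q in c["img"][v,u]) if 0 else int(c["img"][v,u].astype(int).mean()) for u in range(u0-16,u0+18)], int(np.ptp(c["img"][v,u0].astype(int))))
E
```

```text
w 218 [157, 155, 155, 157, 157, 158, 163, 175, 173, 176, 173, 172, 171, 173, 169, 171, 174, 187, 191, 189, 176, 173, 174, 175, 149, 131, 132, 133, 132, 132, 129, 130, 132, 130] 39
w 222 [167, 167, 169, 172, 170, 176, 182, 185, 186, 182, 184, 179, 175, 167, 172, 183, 197, 196, 196, 189, 179, 164, 129, 153, 172, 170, 163, 129, 132, 131, 133, 130, 133, 131] 26
w 226 [166, 167, 169, 170, 179, 183, 183, 183, 179, 181, 176, 179, 175, 162, 166, 187, 194, 195, 199, 193, 180, 165, 134, 156, 173, 171, 165, 138, 123, 129, 131, 131, 131, 131] 24
w 232 [177, 184, 185, 185, 181, 177, 176, 170, 172, 178, 177, 176, 175, 165, 168, 189, 196, 200, 197, 190, 182, 170, 146, 146, 162, 171, 168, 163, 163, 153, 128, 128, 127, 128] 28
w 240 [183, 178, 179, 183, 185, 182, 186, 183, 184, 186, 188, 192, 193, 177, 172, 190, 197, 199, 198, 194, 184, 170, 150, 132, 158, 181, 177, 175, 180, 178, 176, 177, 178, 157] 27
w 250 [186, 187, 187, 186, 184, 185, 181, 181, 186, 180, 185, 188, 161, 167, 184, 194, 196, 198, 197, 191, 182, 176, 159, 133, 152, 187, 188, 188, 186, 183, 178, 173, 176, 175] 28
w 258 [191, 190, 188
[... 602 characters left out ...]
41, 43, 44, 47, 55, 66, 67, 78, 134, 144, 178, 186, 191, 197, 198, 200, 199, 197, 191, 198, 190, 175, 158, 176, 179, 178, 177, 174, 174, 168, 170, 166, 166, 162] 29
s 274 [106, 107, 105, 108, 103, 104, 105, 103, 101, 115, 162, 182, 183, 186, 190, 194, 198, 198, 194, 176, 195, 195, 183, 162, 177, 175, 173, 171, 173, 187, 189, 187, 183, 174] 28
s 278 [105, 105, 107, 109, 110, 111, 114, 113, 113, 116, 115, 114, 114, 121, 145, 165, 186, 191, 191, 194, 195, 180, 178, 178, 176, 174, 170, 166, 156, 178, 180, 160, 157, 156] 26
s 282 [114, 117, 122, 123, 122, 123, 121, 124, 124, 122, 126, 103, 97, 91, 96, 94, 96, 101, 106, 121, 120, 160, 170, 175, 177, 183, 181, 177, 171, 166, 161, 159, 153, 154] 108
```

Emit:
arm_command:
  commands: [0.03,0.013,0,0,0,0,0,0.07,0.03,0,0,0,0,0,0.11,0.047,0,0,0,0,0,0.15,0.064,0,0,0,0,0,0.18,0.077,0,0,0,0,0,0.2,0.086,0,0,0,0,0,0.2,0.086,0,0,0,0,0,0.2,0.086,0,0,0,0,0]

```text
t: 12.45
eef_pos: [0.535, 0.1414, 0.326]
tool_rot: [-0.001, 0.332, 0.943, -0.001]
contact_force: [0.9, -0.3, -1.0]
gripper_width: 0.27
grasp_force: 59.1
```

```bash
python3 - <<'E'
from h import *
to(.4883,.2356,.31,141.1)
c=read_camera("wrist");save(c,"w8.png");import pickle;pickle.dump(c,open("w8.pkl","wb"))
print(proj(c,(.4883,.2356,.146),True))
E
```

```text
t 12.45 pos [0.535  0.1414 0.326 ] w 0.27 F 59.1 move [0.0954 0.0441 0.016 ] [-0.12 -0.03  0.08]
(np.float64(371.9316945147854), np.float64(101.0189299450366))
```

```bash
python3 - <<'E'
from h import *
import pickle
c=pickle.load(open("w8.pkl","rb"));g=cv2.cvtColor(c["img"],cv2.COLOR_RGB2GRAY)
m=(g<200).astype(np.uint8);w=np.zeros_like(m);w[77:126,347:397]=m[77:126,347:397]
n,l,s,_=cv2.connectedComponentsWithStats(w);k=l[101,372];print(s[k],k)
ys,xs=np.nonzero(l==k);P=np.array([onz(c,x,y,.146,True)[:2] for x,y in zip(xs,ys)])
print(P.mean(0),np.sqrt(4/np.pi*cv2.contourArea(cv2.convexHull((P*1e4).astype(np.float32))))/10)
# stem centre rows
for v in(218,220,222,224,228,240,256,262): print(v,g[v,306:334].tolist())
E
```

```text
[359  89  26  25 526] 4
[0.48821957 0.235524  ] 22.062037314730894
218 [84, 89, 90, 88, 84, 97, 107, 112, 107, 110, 110, 115, 129, 160, 175, 170, 137, 120, 121, 126, 123, 129, 125, 125, 127, 124, 130, 131]
220 [91, 82, 89, 89, 89, 87, 94, 97, 98, 96, 127, 164, 190, 190, 191, 186, 175, 155, 123, 108, 111, 110, 111, 117, 115, 118, 112, 118]
222 [89, 90, 92, 94, 103, 99, 101, 98, 95, 95, 143, 179, 187, 193, 193, 186, 172, 159, 126, 105, 99, 97, 100, 102, 106, 104, 107, 107]
224 [108, 110, 107, 118, 101, 104, 107, 107, 108, 114, 155, 182, 189, 191, 190, 183, 176, 156, 130, 104, 97, 97, 99, 94, 92, 91, 89, 87]
228 [149, 148, 148, 138, 107, 109, 110, 111, 112, 127, 153, 179, 189, 192, 190, 181, 178, 162, 136, 117, 108, 110, 112, 112, 110, 108, 112, 110]
240 [113, 110, 113, 112, 111, 111, 111, 110, 109, 145, 168, 185, 189, 192, 190, 184, 177, 165, 147, 120, 107, 111, 114, 108, 111, 111, 111, 112]
256 [164, 167, 169, 170, 179, 182, 174, 174, 154, 158, 175, 187, 185, 190, 191, 183, 179, 167, 156, 133, 121, 115, 122, 123, 112, 114, 107, 112]
262 [131, 132, 132, 126, 126, 132, 141, 144, 138, 141, 145, 151, 152, 151, 152, 151, 147, 139, 134, 126, 108, 106, 106, 108, 109, 112, 110, 110]
```

```bash
python3 - <<'E'
from h import *
import pickle
c=pickle.load(open("w8.pkl","rb"));o=get_obs();p=np.array(o["eef_pos"]);T=R.from_quat(np.roll(o["tool_rot"],-1))
for u,v,dz in((320,221.5,-.131),(320,241,-.085)):
    q=onz(c,u,v,p[2]+dz,True);print(T.inv().apply(q-p).round(4),proj(c,p+[0,0,dz],True))
to(.4882,.2355,.326,141.1)
E
```

```text
[0.0021 0.0002 0.131 ] (np.float64(319.9896553392386), np.float64(224.22196771778513))
[0.0017 0.0003 0.085 ] (np.float64(319.79493495981967), np.float64(243.57246244390302))
t 12.5 pos [0.5356 0.1406 0.3261] w 0.271 F 59.1 move [0.0965 0.0441 0.0001] [-0.11 -0.03 -0.02]
```

Emit:
arm_command:
  commands: [0.03,0.014,0,0,0,0,0,0.06,0.028,0,0,0,0,0,0.08,0.037,0,0,0,0,0,0.094,0.044,0,0,0,0,0,0.094,0.044,0,0,0,0,0,0.094,0.044,0,0,0,0,0,0.094,0.044,0,0,0,0,0]

```text
t: 13.2
eef_pos: [0.491, 0.2333, 0.3268]
tool_rot: [-0.0, 0.334, 0.943, -0.0]
contact_force: [0.5, -0.9, -1.7]
gripper_width: 0.275
grasp_force: 59.1
```

```bash
python3 - <<'E'
from h import *
to(.4882,.2355,.326,141.1)
c=read_camera("wrist");save(c,"w9.png");g=cv2.cvtColor(c["img"],cv2.COLOR_RGB2GRAY)
print("bore px",proj(c,(.4882,.2355,.146),True)); 
p=np.array(get_obs()["eef_pos"]);print("tip px",proj(c,p+[0,0,-.131],True))
print(g[160:240:1,320].tolist())
for v in(195,200,205,210,214,218,222,226,232,240): print(v,g[v,296:346].tolist())
E
```

```text
t 13.2 pos [0.491  0.2333 0.3268] w 0.275 F 59.1 move [ 0.0036 -0.      0.0008] [-0.05  0.01 -0.13]
bore px (np.float64(320.23582322975477), np.float64(204.01482578193918))
tip px (np.float64(320.33544368099956), np.float64(222.6635317163095))
[222, 222, 221, 221, 222, 221, 222, 223, 222, 219, 222, 221, 223, 220, 220, 222, 221, 223, 207, 203, 202, 216, 218, 213, 233, 246, 239, 238, 236, 235, 234, 233, 188, 132, 137, 143, 143, 142, 140, 140, 140, 144, 140, 140, 147, 139, 141, 141, 135, 112, 115, 118, 126, 164, 185, 199, 231, 245, 224, 209, 210, 208, 211, 209, 207, 209, 207, 207, 207, 208, 207, 209, 209, 205, 207, 208, 209, 205, 207, 206]
195 [222, 219, 218, 205, 206, 202, 213, 237, 239, 238, 238, 236, 235, 234, 233, 225, 217, 182, 150, 138, 142, 142, 144, 144, 143, 144, 144, 140, 143, 139, 139, 144, 163, 201, 234, 236, 235, 236, 235, 237, 235, 239, 228, 194, 216, 222, 219, 221, 222, 221]
200 [220, 219, 222, 219, 190, 238, 238, 236, 236, 235, 235, 234, 220, 152, 122, 141, 142, 141, 142, 142, 141, 143, 141, 141, 140, 142, 140, 143, 142, 146, 143, 141, 140, 144, 141, 129, 146, 231, 236, 
[... 1394 characters left out ...]
 220, 221, 218, 221, 224, 191, 162, 164, 178, 195, 208, 210, 207, 200, 191, 175, 147, 158, 168, 169, 190, 226, 221, 182, 220, 221, 221, 221, 223, 220, 219, 221, 220, 220, 220, 219, 220, 219]
232 [219, 219, 218, 217, 221, 219, 219, 220, 220, 219, 221, 220, 219, 220, 221, 219, 221, 220, 222, 195, 185, 199, 205, 212, 209, 204, 194, 179, 155, 178, 213, 221, 221, 220, 221, 219, 219, 221, 220, 219, 220, 219, 221, 220, 220, 220, 220, 218, 219, 218]
240 [220, 220, 221, 218, 219, 219, 218, 218, 221, 221, 220, 219, 219, 219, 221, 219, 220, 219, 224, 194, 184, 201, 208, 210, 205, 205, 195, 181, 159, 144, 189, 222, 221, 218, 219, 219, 220, 220, 217, 218, 222, 219, 219, 219, 219, 220, 219, 219, 221, 219]
```

Emit:
arm_command:
  commands: [0.0025,0,0,0,0,0,0,0.0025,0,0.012,0,0,0,0,0.0025,0,0.024,0,0,0,0,0.0025,0,0.034,0,0,0,0,0.0025,0,0.04,0,0,0,0,0.0025,0,0.04,0,0,0,0,0.0025,0,0.04,0,0,0,0]

```text
t: 13.95
eef_pos: [0.4879, 0.2371, 0.2872]
tool_rot: [-0.0, 0.332, 0.943, 0.0]
contact_force: [-0.8, -0.1, -0.6]
gripper_width: 0.276
grasp_force: 59.1
```

```bash
python3 - <<'E'
from h import *
to(.4882,.2355,.2865,141.1)
c=read_camera("wrist");save(c,"w10.png");g=cv2.cvtColor(c["img"],cv2.COLOR_RGB2GRAY)
p=np.array(get_obs()["eef_pos"])
print("bore px",[np.round(proj(c,(.4882+.011*a,.2355+.011*b,.146),True),1) for a,b in((0,0),(-.778,.628),(.628,.778),(-.628,-.778))],"tip px",proj(c,p+[0,0,-.131],True))
print(g[165:260,320].tolist())
for v in(205,210,215,218,221,224): print(v,g[v,294:348].tolist())
E
```

```text
t 13.95 pos [0.4879 0.2371 0.2872] w 0.276 F 59.1 move [-0.0012 -0.001   0.0007] [ 0.   -0.01  0.06]
bore px [array([318.8, 220.9]), array([318.8, 207.4]), array([332.6, 220.9]), array([304.9, 220.9])] tip px (np.float64(320.2603769222742), np.float64(223.1419123868971))
[219, 221, 221, 219, 221, 221, 219, 222, 220, 219, 220, 217, 219, 219, 222, 220, 220, 219, 219, 220, 220, 219, 220, 221, 219, 220, 219, 220, 214, 202, 206, 206, 201, 224, 242, 240, 236, 235, 233, 233, 233, 233, 221, 155, 139, 139, 139, 141, 143, 140, 140, 140, 146, 194, 207, 209, 209, 205, 206, 207, 204, 207, 205, 206, 206, 209, 205, 205, 209, 207, 206, 203, 206, 206, 206, 203, 205, 207, 203, 203, 206, 204, 203, 206, 205, 206, 203, 206, 204, 203, 202, 203, 200, 204, 203]
205 [219, 218, 216, 210, 202, 210, 200, 204, 218, 236, 241, 240, 237, 237, 237, 236, 235, 235, 235, 235, 228, 218, 228, 235, 233, 234, 233, 234, 234, 232, 232, 233, 235, 233, 236, 235, 236, 236, 238, 240, 233, 222, 217, 214, 219, 219, 219, 219, 220, 219, 218, 220, 216, 218]
210 [210, 201, 203, 201, 205, 220, 238, 237, 236, 236, 237, 235, 233, 233, 23
[... 596 characters left out ...]
 153, 179, 194, 189, 157, 145, 141, 137, 142, 143, 139, 139, 123, 100, 115, 207, 231, 235, 233, 234, 234, 234, 235, 234, 184, 213, 220, 219, 219, 217]
221 [221, 195, 216, 234, 236, 235, 235, 233, 235, 234, 234, 177, 108, 108, 110, 109, 114, 125, 134, 138, 141, 138, 165, 195, 205, 209, 209, 202, 186, 173, 141, 137, 137, 125, 113, 105, 110, 101, 112, 193, 229, 235, 233, 232, 233, 233, 234, 235, 179, 160, 208, 221, 220, 218]
224 [213, 195, 215, 234, 235, 235, 233, 234, 233, 236, 237, 200, 134, 112, 115, 118, 115, 118, 113, 117, 111, 118, 164, 198, 203, 207, 207, 199, 192, 173, 147, 119, 111, 109, 109, 105, 105, 151, 156, 225, 236, 236, 236, 235, 234, 232, 234, 233, 183, 192, 213, 220, 218, 218]
```

Emit:
arm_command:
  commands: [0,-0.0008,0,0,0,0,0,0,-0.0008,0.012,0,0,0,0,0,-0.0008,0.024,0,0,0,0,0,-0.0008,0.036,0,0,0,0,0,-0.0008,0.048,0,0,0,0,0,-0.0008,0.058,0,0,0,0,0,-0.0008,0.058,0,0,0,0,0,-0.0008,0.058,0,0,0,0]

```text
t: 14.8
eef_pos: [0.4874, 0.2364, 0.2291]
tool_rot: [-0.0, 0.332, 0.943, -0.0]
contact_force: [-0.1, -0.4, -1.3]
gripper_width: 0.271
grasp_force: 59.1
```

Emit:
arm_command:
  commands: [0,0,0.008,0,0,0,0,0,0,0.016,0,0,0,0,0,0,0.024,0,0,0,0,0,0,0.024,0,0,0,0,0,0,0.024,0,0,0,0,0,0,0.024,0,0,0,0]

```text
t: 15.4
eef_pos: [0.4875, 0.2365, 0.2055]
tool_rot: [0.0, 0.333, 0.943, 0.0]
contact_force: [0.0, 0.6, -1.6]
gripper_width: 0.271
grasp_force: 59.1
```

```bash
python3 - <<'E'
from h import *
to(.4882,.2355,.205,141.1);print(get_obs()["contact_force"])
c=read_camera("wrist");save(c,"w11.png");g=cv2.cvtColor(c["img"],cv2.COLOR_RGB2GRAY)
p=np.array(get_obs()["eef_pos"])
print("bore px",np.round(proj(c,(.4882,.2355,.146),True),1),"mid px",np.round(proj(c,(p[0],p[1],.146),True),1))
print(g[215:290,320].tolist())
for v in(235,245,252,258): print(v,g[v,285:360].tolist())
E
```

```text
t 15.4 pos [0.4875 0.2365 0.2055] w 0.271 F 59.1 move [-0.0011 -0.0003  0.0005] [0.03 0.01 0.05]
[ 0.04127107  0.64503901 -1.60673593]
bore px [319.4 257.8] mid px [320.  256.1]
[210, 210, 210, 210, 211, 193, 189, 189, 190, 190, 192, 196, 208, 219, 238, 235, 229, 228, 220, 211, 207, 211, 207, 209, 198, 150, 119, 110, 113, 112, 144, 199, 193, 195, 192, 195, 193, 193, 194, 190, 193, 191, 192, 194, 192, 192, 193, 155, 111, 101, 105, 104, 105, 107, 103, 105, 107, 106, 108, 93, 62, 52, 61, 62, 58, 59, 59, 59, 52, 70, 86, 101, 101, 85, 53]
235 [205, 209, 206, 207, 205, 186, 191, 187, 187, 200, 194, 188, 183, 187, 218, 222, 229, 234, 232, 229, 228, 230, 227, 218, 213, 215, 212, 210, 214, 211, 215, 212, 210, 211, 209, 207, 214, 224, 225, 227, 227, 225, 227, 226, 226, 226, 225, 227, 228, 224, 228, 229, 230, 226, 212, 189, 187, 180, 195, 205, 207, 208, 209, 208, 207, 207, 205, 207, 210, 206, 207, 203, 207, 208, 207]
245 [195, 188, 186, 191, 188, 183, 190, 226, 230, 228, 226, 228, 227, 225, 226, 225, 225, 224, 222, 223, 218, 197, 167, 128, 127, 130, 130, 128, 130, 125, 113, 109, 112, 109, 120, 
[... 238 characters left out ...]
, 227, 225, 227, 226, 225, 224, 221, 223, 223, 209, 123, 96, 97, 98, 93, 106, 118, 130, 131, 127, 126, 129, 128, 160, 178, 189, 193, 194, 193, 190, 182, 173, 158, 131, 126, 130, 127, 128, 126, 120, 106, 97, 99, 98, 92, 115, 175, 226, 225, 224, 224, 226, 224, 225, 224, 223, 225, 222, 204, 166, 205, 204, 207, 205, 206, 207, 207, 208]
258 [206, 199, 180, 182, 216, 226, 226, 227, 227, 224, 227, 226, 226, 223, 224, 221, 152, 102, 103, 106, 108, 103, 97, 98, 97, 98, 103, 97, 98, 128, 164, 185, 190, 193, 196, 194, 189, 180, 168, 158, 140, 117, 100, 95, 99, 98, 102, 98, 92, 97, 92, 115, 129, 147, 198, 226, 225, 224, 225, 225, 224, 223, 224, 224, 225, 222, 153, 154, 204, 209, 202, 206, 206, 207, 206]
```

Emit:
arm_command:
  commands: [-0.001,0,0,0,0,0,0,-0.001,0,0,0,0,0,0,-0.001,0,0,0,0,0,0,-0.001,0,0,0,0,0,0,-0.001,0,0,0,0,0,0]

```text
t: 15.95
eef_pos: [0.4882, 0.2356, 0.2053]
tool_rot: [-0.0, 0.333, 0.943, 0.0]
contact_force: [-0.4, -0.1, -1.2]
gripper_width: 0.269
grasp_force: 59.1
```

```bash
python3 - <<'E'
from h import *
to(.4882,.2355,.205,141.1)
print(hand_in())
E
```

```text
t 15.95 pos [0.4882 0.2356 0.2053] w 0.269 F 59.1 move [-0.0001 -0.0001  0.0003] [ 0.   -0.    0.04]
the job is handed in; nothing more can be done
None
```

The job is handed in at about 16 s, with no verdict returned: the plug was left hanging in the fork (last checked before the pyrometer was picked up), and the pyrometer is held upright in the port, about 1 mm off its axis, with the tip near mid-chamber.

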